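# Alternate the cone washers on the thread winder's brake arbor

### The job

Finish the spring stack on the winder's arbor with the two loose steel cone washers (red inside), faces alternating: the washer on the arbor is dome up, so put the hollow-up one on it first, then the dome-up one on top of that, each lying flat around the spindle just as it lies on the table, not turned over. Leave the blue plastic washer where it lies.

Things in the scene. Friction and masses are not known exactly. Their poses are not given: they have to be found in the camera images.
- stack_top (a point): Where the next washer rests: the point on the arbor's vertical axis level with the top of the steel washer already on it, 34 mm above the table. The arbor is fixed: a round green base 90 mm across and 20 mm high, a brass spindle 10 mm in diameter whose tapered tip is 72 mm above the table (38 mm above this point), and one steel cone washer fixed on it dome up, its narrow end at this point. The spindle goes between the open fingers as a washer is lowered over it.
- cup_centre (a point): Centre (half-way up) of the loose steel cone washer that lies hollow up: the wide rim is on top and the red-painted hollow shows from above. 60 mm across the rim, 14 mm high, through bore 24 mm, narrow end 36 mm across at the bottom; the rim is a plain upright band 7 mm high (the upper half of its height), to be gripped across its diameter. 75 to 155 g. z is up. It goes on the arbor first; its centre is then 7 mm above stack_top.
- dome_centre (a point): Centre (half-way up) of the loose steel cone washer that lies dome up: the same size, weight and shape the other way up, bare steel seen from above with the narrow end on top; the 7 mm upright rim band is the lower half of its height, next to the table. z is up. It goes on the arbor second, rim on rim; its centre is then 21 mm above stack_top.
- blue_centre (a point): Centre of a blue plastic cone washer of the same size (60 mm across, 14 mm high), hollow up, blue all over: not for this stack, to be left where it lies.
Mind the look-alikes: they are no part of the job. Leave any green or yellow look-alike of the part that bears cup_centre alone.

How it is judged:
By the outcome, as a careful person would: the job done as asked, in the order asked, and still so for the second after the job is handed in, with the robot touching nothing.
It also fails if it takes over 48 s, if anything falls off the work surface, if the arm or the gripper's body presses on something with over 40 N, if the wrist force passes 120 N, or if a joint passes its speed limit or range.

### The arm

A 6-joint arm with a two-finger parallel gripper is mounted at the origin on the work surface. World frame = base frame: x ahead of the robot, y to its left, z up, the work surface at z = 0. Lengths are in m, angles in degrees, forces in N, time in s.
With the tool pointing down it reaches from about 0.25 to 0.725 m from the base axis. Payload 9.7 kg.
Tool frame: the origin (TCP) lies at the very end of the fingers, on their centre line; the grasp point (between the pads) lies 19 mm behind it; y points along the fingers, x is the direction in which the jaws open and shut, and the axes are right-handed (so a half turn about y gives the same grasp; the last joint's range is limited). The gripper opens to 85 mm and grips with 20 to 120 N. Pads are 22 mm wide; open, the fingers measure 114 mm over their backs; the gripper's body (76 mm by 85 mm) begins 54 mm behind the grasp point. The pads swing forward as they close: fully open they stand 13 mm farther back than shut.
Start: joints at [0, 4.979, 10.078, 95.1, 0, 90], TCP at [0.55, -0, 0.231] pointing down, gripper open.
Joint ranges: [-179.16, 179.16], [-48.56, 103.87], [-65.8, 70.77], [-126.05, 130.52], [-82.76, 87.17], [-180, 180]. Speed limits (degrees/s): [127.2, 127.2, 147.25, 180, 180, 180].

### API

Orientations are given as [roll, pitch, yaw] about the fixed x, y, z axes, in that order (R = Rz(yaw) Ry(pitch) Rx(roll)).
In Python, from workcell import bot gives the robot as it stands.
- The arm moves only by the shell command python3 -m jog 'ROWS' [FORCE]. ROWS is JSON, a list of rows, each a list of 7 numbers: the closure, from 0 (fully open) to 1 (shut), then the shift along the world's x, y, z in units of 25 mm (1.0 is 25 mm), then the turn, a rotation vector about the world's x, y, z in units of 5 degrees (1.0 is 5 degrees). A call has 1 to 5 rows; each row is the pose to reach, as a shift and turn from the pose commanded when the call began; what a row does not reach only later rows make up. A row lasts 1/10 s, in which the tool goes at most 50 mm and 8.59 degrees, less where a joint would pass 70% of its speed; a pose out of reach is approached as far as the arm can. A call with a gripper value outside its range is refused whole. The fingers move at their own pace and stop on an object; FORCE is the grip in N (left out, the last holds). Time passes only in rows, so rows that repeat a pose let the fingers close. It gives the time, the measured TCP pose, the force and the opening at its end, in the units of the state.
- bot.get_obs(): the state, without advancing time (a new reading comes with each control period).
- bot.camera(name): name is "scene" or "side" or "wrist"; returns (picture, depth): 384x512x3 uint8, red, green, blue; 384x512 float32, m along the optical axis (not along the pixel's ray), 0 where there is no reading.
- bot.camera_model(name): a dict with "fx", "fy", "cx", "cy" (pixels), "k1" (the pictures are not rectified: a ray, as slopes to the right and down, at radius r is drawn at 1 + k1 r^2 times it, then the intrinsics apply), "rvec" (rotation vector, rad) and "tvec" (3), from world to camera coordinates, as OpenCV has them; the wrist camera has in their place "tool_from_camera" (4x4, takes a point from camera to tool coordinates, whose origin is the TCP and whose axes are the tool frame's). Camera axes: x right, y down, z forward; pixel columns grow to the right and rows downward; lengths in m; the calibration is good to about 2 mm. A picture is of the moment at which its call begins: read the wrist's pose just before it. camera_model takes no time and is no camera call.
- bot.job_done(): hands the job in, once; it reports no verdict.
Trained networks look in the newest picture that a camera, given by its name, has taken for a name from the list of things; names that differ only in an ending like _2 or _b are one class to them, and where a whole thing is asked for, a point or a joint stands for the part that bears it (a point fixed in the world has none). Each returns a list of dicts, best first, with "conf" (0 to 1); they miss things now and then, are a little off and sometimes report something else, mostly with a low value. They report only what shows in the picture. A call takes as long as a camera call. They do not tell look-alikes from the thing itself.
- bot.regions_of(camera, label): "pixels" (384x512 bool, what is visible of it) and "point" ([row, column] in pixels, amid what is visible of it).
The state is a dict: "time": time; "q": joint angles; "qd": joint speeds; "joint_efforts": joint torques, N m; "ee_pos": TCP position; "tcp_rot": TCP orientation; "wrist_force": force on the tool from outside, world axes, zero at the start; "torque": the same for the moment, N m; "opening": finger opening in m.
Only numpy, scipy, OpenCV 4.12 (cv2) and the standard library are available. Lean on these libraries where they do the work, as an engineer would, in place of code of your own. Each camera call takes 0.05 s, during which the arm holds its last target. There are 200 camera calls.

## Working session

There is one attempt and no reset: what is moved stays moved. The work goes in short steps, Python scripts to look and compute and a shell command to move; the robot and the scene stay as the last step left them, time stands still between calls to the robot, and variables do not carry over. Pictures are saved under pics/ and viewed, about 8 in all and at most 12, crops included, and the job is handed in when it is done.

```bash
mkdir -p pics; cat > h.py <<'E'
import numpy as np, cv2
from scipy.spatial.transform import Rotation as R
from workcell import bot
def cloud(name):
    """picture, world xyz per pixel (nan where no depth)"""
    o=bot.get_obs(); im,d=bot.camera(name); m=bot.camera_model(name)
    K=np.array([[m['fx'],0,m['cx']],[0,m['fy'],m['cy']],[0,0,1]])
    v,u=np.mgrid[:384,:512]
    n=cv2.undistortPoints(np.stack([u,v],-1).reshape(-1,1,2).astype(np.float64),K,np.array([m['k1'],0,0,0,0.]))[:,0]
    p=np.c_[n,np.ones(len(n))]*d.reshape(-1,1)
    if 'rvec' in m:
        r=R.from_rotvec(np.ravel(m['rvec'])).as_matrix(); w=(p-np.ravel(m['tvec']))@r
    else:
        T=np.array(m['tool_from_camera']); t=p@T[:3,:3].T+T[:3,3]
        w=t@R.from_euler('xyz',o['tcp_rot'],degrees=True).as_matrix().T+o['ee_pos']
    w[d.ravel()==0]=np.nan
    return im,w.reshape(384,512,3)
def save(n,im): cv2.imwrite('pics/'+n,im[:,:,::-1])
E
python3 - <<'E'
from h import *
print(bot.get_obs())
ims=[]
for c in ['scene','side','wrist']:
    im,w=cloud(c); ims.append(im); np.save(c+'.npy',w)
    for l in ['cup_centre','dome_centre','blue_centre']:
        if c=='wrist': continue
        for r in bot.regions_of(c,l):
            q=w[r['pixels']]; print(c,l,round(r['conf'],2),r['point'],r['pixels'].sum(),np.nanmin(q,0).round(3),np.nanmax(q,0).round(3),np.nanmedian(im[r['pixels']],0))
save('a.png',ims[0]);save('b.png',ims[1]);save('c.png',ims[2])
E
```

```text
{'time': 0.0, 'q': array([1.44050507e-03, 5.01030355e+00, 1.00338128e+01, 9.50987994e+01,
       1.87890018e-03, 8.99992545e+01]), 'qd': array([-0.0666559 ,  0.06720565,  0.00271243,  0.03910126,  0.0646868 ,
       -0.05384392]), 'joint_efforts': array([ 7.68234549e-04, -5.20392072e+01,  4.64802504e+01,  1.63646933e-02,
        2.23589603e-05, -6.77332673e-05]), 'ee_pos': array([5.49771395e-01, 2.31681119e-05, 2.30584963e-01]), 'tcp_rot': array([-8.99981201e+01,  7.52900725e-02,  2.18599040e-03]), 'wrist_force': array([ 0.1849531 , -0.22533427,  0.4010464 ]), 'torque': array([-0.04753782, -0.00277004,  0.00067938]), 'opening': 0.08530007830069204}
scene cup_centre 0.97 [153.1, 328.8] 400 [ 0.598  0.225 -0.   ] [0.656 0.284 0.02 ] [186.   72.5  79. ]
scene cup_centre 0.7 [144.7, 378.2] 441 [ 0.654  0.331 -0.002] [0.721 0.407 0.02 ] [212. 197.  53.]
scene cup_centre 0.66 [185.4, 359.3] 437 [ 0.697  0.199 -0.002] [0.758 0.259 0.019] [ 52. 146.  71.]
scene dome_centre 0.56 [292.6, 160.9] 577 [ 0.585 -0.251  0.001] [ 0.641 -0.193  0.019] [137. 142. 156.]
scene blue_centre 0.75 [120.7, 266.5] 399 [ 0.424  0.195 -0.002] [0.486 0.268 0.02 ] [ 48.  99. 191.]
side cup_centre 0.88 [252.1, 239.8] 375 [0.596 0.23  0.   ] [0.653 0.287 0.018] [172.  55.  55.]
side cup_centre 0.66 [239.6, 200.5] 418 [ 0.699  0.196 -0.001] [0.762 0.263 0.018] [ 59. 136.  74.]
side cup_centre 0.59 [288.1, 199.2] 504 [ 0.658  0.332 -0.001] [0.724 0.393 0.018] [194.  182.   73.5]
side dome_centre 0.58 [144.4, 275.7] 126 [ 0.581 -0.242  0.001] [ 0.638 -0.191  0.017] [135. 137. 148.]
side blue_centre 0.9 [253.0, 316.1] 469 [ 0.421  0.197 -0.001] [0.482 0.261 0.019] [ 50. 100. 170.]
```

```bash
python3 - <<'E'
import cv2,numpy as np
a=cv2.imread('pics/a.png');b=cv2.imread('pics/b.png')
cv2.imwrite('pics/ab.png',cv2.resize(np.vstack([a[:, :],b]),None,fx=.78,fy=.78))
for c in ['scene','side']:
    w=np.load(c+'.npy'); im=cv2.imread({'scene':'pics/a.png','side':'pics/b.png'}[c]).astype(int)
    B,G,Rr=im[...,0],im[...,1],im[...,2]
    m=(G>B+20)&(G>Rr+20)&(w[...,2]>.004)&(w[...,2]<.026)
    n,l,s,ce=cv2.connectedComponentsWithStats(m.astype(np.uint8))
    for i in range(1,n):
        if s[i,4]>40: q=w[l==i]; print(c,'green',ce[i],s[i,4],q.min(0).round(3),q.max(0).round(3))
E
```

```text
scene green [357.25235849 187.80424528] 424 [0.7   0.199 0.004] [0.759 0.26  0.019]
scene green [176.3375 214.2875] 80 [ 0.487 -0.101  0.01 ] [ 0.527 -0.086  0.022]
side green [198.21126761 240.46197183] 355 [0.699 0.201 0.004] [0.756 0.263 0.018]
```

View pics/ab.png

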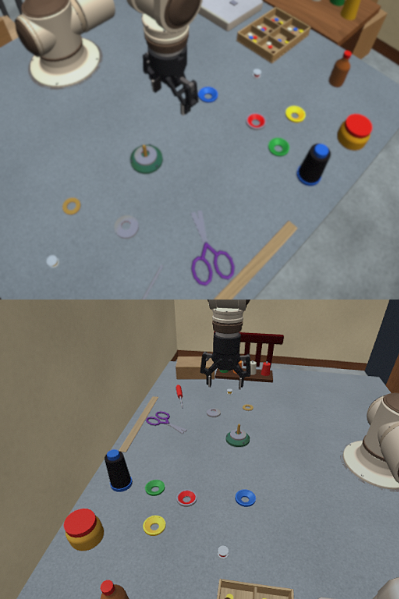

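The picture (scene above, side below, both at 0.78 scale) shows the red cup at scene (328,155), the dome at (161,290) and the arbor at (187,201). The green, yellow and blue washers are clear of the cup. The purple scissors and the orange ring are not part of the job. Next I go above the cup and estimate the arbor.

```bash
python3 -m jog '[[0,0.6,2,0,0,0,0],[0,1.2,4,0,0,0,0],[0,1.8,6,0,0,0,0],[0,2.4,8,-0.5,0,0,0],[0,3,10,-1,0,0,0]]' 60; python3 -m jog '[[0,0,0.2,0,0,0,0],[0,0,0.2,0,0,0,0],[0,0,0.2,0,0,0,0]]'
cat >> h.py <<'E'
from scipy.optimize import least_squares
def circ(p,r=None):
    """fit circle to xy (robust); fixed radius if r given"""
    c0=np.median(p,0)
    f=(lambda x:np.hypot(*(p-x[:2]).T)-r) if r else (lambda x:np.hypot(*(p-x[:2]).T)-x[2])
    s=least_squares(f,c0 if r else [*c0,.03],loss='soft_l1',f_scale=.001); return s.x.round(4),np.abs(s.fun).mean().round(4)
E
python3 - <<'E'
from h import *
for c in ['scene','side']:
    w=np.load(c+'.npy'); z=w[...,2]
    b=(np.hypot(w[...,0]-.5,w[...,1]+.07)<.08)
    for lo,hi in [(.006,.022),(.03,.038),(.042,.08)]:
        q=w[b&(z>lo)&(z<hi)]; print(c,lo,len(q),q.min(0).round(3),q.max(0).round(3),q.mean(0).round(4),circ(q[:,:2],.045) if hi<.03 else '')
o=bot.get_obs();print(o['ee_pos'],o['tcp_rot'],o['opening'],o['time'])
im,w=cloud('wrist'); save('w1.png',im); np.save('w1.npy',w)
hsv=cv2.cvtColor(im,cv2.COLOR_RGB2HSV).astype(int)
m=((hsv[...,0]<8)|(hsv[...,0]>172))&(hsv[...,1]>110)
q=w[m&(np.hypot(w[...,0]-.626,w[...,1]-.256)<.05)];print(len(q),q.min(0),q.max(0))
q=w[(np.hypot(w[...,0]-.626,w[...,1]-.256)<.04)&(w[...,2]>.011)&(w[...,2]<.03)]; print(q.min(0),q.max(0),circ(q[:,:2]))
E
```

```text
time: 0.95
ee_pos: [0.6216, 0.2392, 0.2097]
tcp_rot: [-90.0, -0.1, -0.0]
wrist_force: [0.2, -0.8, 0.1]
opening: 0.0856
time: 1.25
ee_pos: [0.6211, 0.2414, 0.21]
tcp_rot: [-90.0, -0.0, -0.0]
wrist_force: [-0.2, 0.1, 0.2]
opening: 0.0855
scene 0.006 623 [ 0.452 -0.117  0.006] [ 0.543 -0.014  0.022] [ 0.5101 -0.0665  0.0163] (array([ 0.4928, -0.0564]), np.float64(0.0066))
scene 0.03 316 [ 0.469 -0.089  0.03 ] [ 0.527 -0.033  0.038] [ 0.5003 -0.0612  0.0329] 
scene 0.042 51 [ 0.493 -0.064  0.043] [ 0.503 -0.054  0.074] [ 0.4995 -0.0603  0.0601] 
side 0.006 256 [ 0.453 -0.081  0.006] [ 0.539 -0.011  0.022] [ 0.4962 -0.0325  0.0161] (array([ 0.4954, -0.0616]), np.float64(0.0045))
side 0.03 145 [ 0.469 -0.083  0.03 ] [ 0.525 -0.029  0.038] [ 0.496  -0.0504  0.0337] 
side 0.042 33 [ 0.491 -0.058  0.043] [ 0.501 -0.05   0.073] [ 0.496  -0.0543  0.058 ] 
[0.62110479 0.24141104 0.20995022] [-9.00076109e+01 -2.20085486e-02 -1.63015326e-02] 0.08550123230189802 1.25
1414 [ 0.5893803   0.23159599 -0.00080657] [0.67404012 0.28301791 0.30357731]
[0.59499947 0.22789094 0.01100814] [0.65371583 0.2873147  0.0160054 ] (array([0.6245, 0.2575, 0.0257]), np.float64(0.0024))
```

View pics/w1.png

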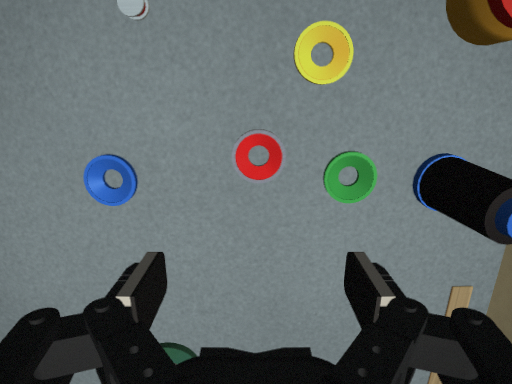

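The wrist picture shows the red cup at (259,155) with steel around its rim, between the blue washer (110,180) and the green one (350,177). Both are clear of the jaws, which open along x. The cup centre is about (0.6244, 0.2576). I descend over it.

```bash
python3 -m jog '[[0,0.14,0.65,-1.5,0,0,0],[0,0.14,0.65,-3,0,0,0],[0,0.14,0.65,-4.5,0,0,0],[0,0.14,0.65,-6,0,0,0],[0,0.14,0.65,-7,0,0,0]]'; python3 -m jog '[[0,0,0,-0.3,0,0,0],[0,0,0,-0.6,0,0,0],[0,0,0,-0.9,0,0,0],[0,0,0,-0.9,0,0,0],[0,0,0,-0.9,0,0,0]]'
python3 - <<'E'
from h import *
o=bot.get_obs();print(o['ee_pos'],o['wrist_force'])
im,w=cloud('wrist'); save('w2.png',im)
hsv=cv2.cvtColor(im,cv2.COLOR_RGB2HSV).astype(int)
m=((hsv[...,0]<8)|(hsv[...,0]>172))&(hsv[...,1]>110)&(w[...,2]<.03)
q=w[m];print(len(q),q.min(0),q.max(0))
E
```

```text
time: 1.8
ee_pos: [0.624, 0.2563, 0.0327]
tcp_rot: [-90.0, 0.1, -0.1]
wrist_force: [0.2, -0.2, 0.3]
opening: 0.0854
time: 2.3
ee_pos: [0.6251, 0.2585, 0.013]
tcp_rot: [-90.0, -0.1, -0.0]
wrist_force: [0.9, 0.2, 0.3]
opening: 0.0853
[0.62512718 0.25850697 0.01299073] [0.88752509 0.19762158 0.30920583]
5694 [ 5.98243022e-01  2.30516922e-01 -4.84115001e-04] [0.66697606 0.28289409 0.02947648]
```

View pics/w2.png

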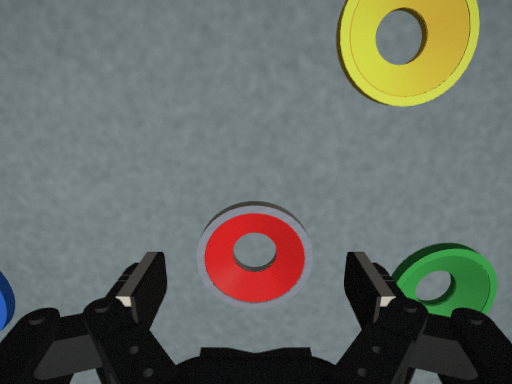

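The cup at (254,255) is centred between the fingers, and nothing else is in their way. I lower to TCP z≈0, where I estimate the tips stand about 5 mm back at 60 mm opening, and grip.

```bash
python3 -m jog '[[0,0,0,-0.25,0,0,0],[0,0,0,-0.5,0,0,0],[0.2,0,0,-0.5,0,0,0],[0.3,0,0,-0.5,0,0,0],[0.4,0,0,-0.5,0,0,0]]' 60; python3 -m jog '[[0.6,0,0,0,0,0,0],[0.6,0,0,0,0,0,0],[0.6,0,0,0,0,0,0],[0.6,0,0,0,0,0,0],[0.6,0,0,0,0,0,0]]'
```

```text
time: 2.85
ee_pos: [0.6249, 0.2585, 0.0001]
tcp_rot: [-90.0, -0.0, 0.0]
wrist_force: [0.9, 0.7, 0.3]
opening: 0.0571
time: 3.35
ee_pos: [0.6248, 0.2585, -0.0002]
tcp_rot: [-90.0, -0.0, 0.0]
wrist_force: [-0.7, -0.0, 5.3]
opening: 0.0572
```

```bash
python3 -m jog '[[0.6,0,0,0.2,0,0,0],[0.6,0,0,0.6,0,0,0],[0.6,0,0,1.2,0,0,0],[0.6,0,0,2,0,0,0],[0.6,0,0,3,0,0,0]]';  python3 -m jog '[[0.6,0,0,1,0,0,0],[0.6,0,0,1,0,0,0]]'
python3 - <<'E'
from h import *
o=bot.get_obs();print(o['ee_pos'],o['wrist_force'],o['opening'])
im,w=cloud('wrist')
a=im[180:384,100:420]; s,ws=cloud('side')
m=np.hypot(ws[...,0]-.625,ws[...,1]-.257)<.05
v,u=np.where(m&(ws[...,2]>.0)); print(v.min(),v.max(),u.min(),u.max())
c=s[max(0,v.mean().astype(int)-80):,max(0,u.mean().astype(int)-70):][:130,:140]
a=cv2.resize(a,None,fx=1.25,fy=1.25);c=cv2.resize(c,(390,360))[:255]
save('w3.png',np.hstack([a,c]))
hsv=cv2.cvtColor(im,cv2.COLOR_RGB2HSV).astype(int)
m=((hsv[...,0]<8)|(hsv[...,0]>172))&(hsv[...,1]>110)&(np.hypot(w[...,0]-.625,w[...,1]-.257)<.04)&(w[...,2]<.2)
q=w[m];print(len(q),q.min(0),q.max(0)); A=np.c_[q[:,:2]-q[:,:2].mean(0),np.ones(len(q))];print(np.linalg.lstsq(A,q[:,2],rcond=None)[0])
E
```

```text
time: 3.85
ee_pos: [0.6243, 0.2582, 0.0755]
tcp_rot: [-90.0, 0.0, -0.0]
wrist_force: [-0.2, -0.3, -1.7]
opening: 0.0573
time: 4.05
ee_pos: [0.6264, 0.2591, 0.105]
tcp_rot: [-89.8, -0.4, -0.0]
wrist_force: [1.0, 0.6, -0.8]
opening: 0.0571
[0.62639117 0.25911253 0.10498241] [ 1.00465171  0.62247029 -0.76017807] 0.057067192993294553
46 275 193 260
6581 [0.59980567 0.23174427 0.10769962] [0.65558457 0.28362129 0.19776848]
[0.01029079 0.02654357 0.11586938]
```

View pics/w3.png

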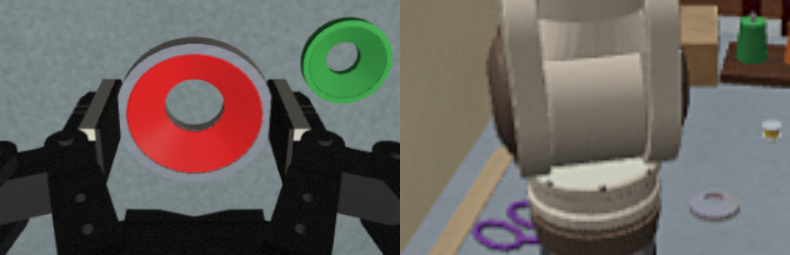

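The cup is held level by its rim, with its bore at (195,103) in the crop. The 57 mm opening reading is 3 mm under nominal, but the grip looks square. Next I carry it past the arbor at a safe height, so the wrist camera can see the arbor ahead of the fingers.

```bash
python3 -m jog '[[0.6,-0.5,-1.4,1,0,0,0],[0.6,-1,-3,2,0,0,0],[0.6,-1.5,-4.6,2,0,0,0],[0.6,-2,-6.2,2,0,0,0],[0.6,-2.5,-7.8,2,0,0,0]]';  python3 -m jog '[[0.6,-0.5,-1.6,0,0,0,0],[0.6,-1,-3.2,0,0,0,0],[0.6,-1.5,-4.8,0,0,0,0],[0.6,-2,-6.2,0,0,0,0],[0.6,-2.5,-7.4,0,0,0,0]]'; python3 -m jog '[[0.6,0,0,0,0,0,0],[0.6,0,0,0,0,0,0],[0.6,0,0,0,0,0,0]]'
cat > arb.py <<'E'
from h import *
o=bot.get_obs();print(o['time'],o['ee_pos'],o['tcp_rot'],o['opening'])
im,w=cloud('wrist'); save('w4.png',im); z=w[...,2]
b=np.hypot(w[...,0]-.498,w[...,1]+.058)<.06
for lo,hi in [(.016,.024),(.03,.038),(.05,.08)]:
    q=w[b&(z>lo)&(z<hi)]; print(lo,len(q),q.min(0).round(4),q.max(0).round(4),np.median(q,0).round(4))
E
python3 arb.py
```

```text
time: 4.65
ee_pos: [0.5609, 0.0619, 0.1482]
tcp_rot: [-90.0, 0.1, 0.0]
wrist_force: [-0.4, -0.2, -1.3]
opening: 0.0573
time: 5.15
ee_pos: [0.4983, -0.1232, 0.1482]
tcp_rot: [-90.0, 0.1, -0.0]
wrist_force: [-0.8, 0.5, -1.4]
opening: 0.057
time: 5.45
ee_pos: [0.4996, -0.121, 0.1488]
tcp_rot: [-90.0, 0.1, 0.0]
wrist_force: [0.5, -0.6, -1.2]
opening: 0.0568
5.45 [ 0.49959766 -0.12099897  0.1487742 ] [-8.99730461e+01  5.47728061e-02  2.49647798e-02] 0.05679418130899743
0.016 3126 [ 0.4562 -0.0956  0.016 ] [ 0.5392 -0.0159  0.0237] [ 0.4961 -0.052   0.0198]
0.03 2364 [ 0.47   -0.0819  0.03  ] [ 0.5227 -0.0284  0.0365] [ 0.4963 -0.0546  0.0331]
0.05 170 [ 0.4918 -0.0606  0.0502] [ 0.501  -0.0509  0.074 ] [ 0.4961 -0.0556  0.0699]
```

View pics/w4.png

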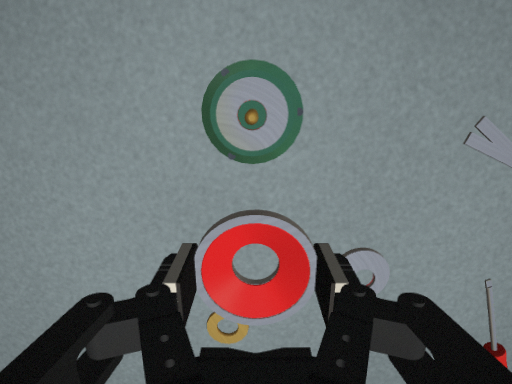

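The picture shows the brass spindle at (252,117) with the fixed washer dome up, and the held cup at (255,265), still level. The arbor axis is at (0.4963, −0.0555), and the 34 mm and 72 mm heights agree with the depth readings. I move over it and descend.

```bash
python3 -m jog '[[0.6,-0.16,1.4,0,0,0,0],[0.6,-0.16,2.66,0,0,0,0],[0.6,-0.16,2.66,0,0,0,0],[0.6,-0.16,2.66,0,0,0,0],[0.6,-0.16,2.66,-1,0,0,0]]';  python3 -m jog '[[0.6,0,0,-0.6,0,0,0],[0.6,0,0,-1.2,0,0,0],[0.6,0,0,-1.8,0,0,0],[0.6,0,0,-2.4,0,0,0],[0.6,0,0,-2.8,0,0,0]]'; python3 -m jog '[[0.6,0,0,-0.1,0,0,0],[0.6,0,0,-0.2,0,0,0],[0.6,0,0,-0.2,0,0,0]]'
python3 - <<'E'
from h import *
o=bot.get_obs();print(o['ee_pos'],o['wrist_force'])
im,w=cloud('wrist'); s,_=cloud('scene')
save('w5.png',np.hstack([im[180:384,130:390],cv2.resize(s[140:250,130:250],None,fx=1.85,fy=1.85)]))
E
```

```text
time: 6.0
ee_pos: [0.4975, -0.0551, 0.1269]
tcp_rot: [-90.0, -0.3, 0.1]
wrist_force: [0.9, -0.3, -2.0]
opening: 0.057
time: 6.5
ee_pos: [0.4952, -0.0552, 0.0529]
tcp_rot: [-90.0, 0.1, -0.0]
wrist_force: [-0.3, -0.6, -1.0]
opening: 0.057
time: 6.8
ee_pos: [0.4958, -0.0551, 0.0497]
tcp_rot: [-90.0, -0.0, -0.0]
wrist_force: [-0.4, -0.0, -1.7]
opening: 0.0573
[ 0.49583802 -0.05513078  0.04968117] [-0.44757368 -0.04301658 -1.6933921 ]
```

View pics/w5.png

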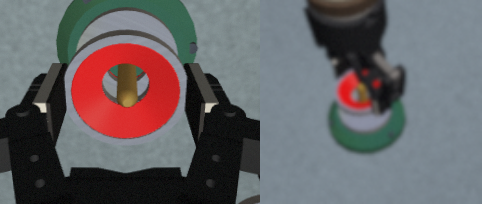

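The spindle passes through the bore, roughly in the middle (125,85 in the left crop). I lower slowly to contact.

```bash
python3 -m jog '[[0.6,0,0,-0.2,0,0,0],[0.6,0,0,-0.4,0,0,0],[0.6,0,0,-0.52,0,0,0],[0.6,0,0,-0.52,0,0,0],[0.6,0,0,-0.52,0,0,0]]';  python3 -m jog '[[0.6,0,0,-0.04,0,0,0],[0.6,0,0,-0.08,0,0,0],[0.6,0,0,-0.08,0,0,0]]'
```

```text
time: 7.4
ee_pos: [0.4956, -0.0551, 0.0363]
tcp_rot: [-90.0, 0.0, -0.0]
wrist_force: [0.1, -0.4, -0.7]
opening: 0.0575
time: 7.7
ee_pos: [0.4956, -0.0551, 0.0344]
tcp_rot: [-90.0, 0.0, -0.0]
wrist_force: [0.1, 0.8, -1.1]
opening: 0.0568
```

```bash
python3 -m jog '[[0.6,0,0,-0.03,0,0,0],[0.6,0,0,-0.03,0,0,0]]';  python3 -m jog '[[0.6,0,0,-0.03,0,0,0],[0.6,0,0,-0.03,0,0,0]]'
```

```text
time: 7.9
ee_pos: [0.4957, -0.0551, 0.0338]
tcp_rot: [-90.0, -0.0, -0.0]
wrist_force: [0.9, -0.5, -0.4]
opening: 0.0567
time: 8.1
ee_pos: [0.4957, -0.0551, 0.0337]
tcp_rot: [-90.0, -0.0, 0.0]
wrist_force: [-3.3, 0.2, 5.9]
opening: 0.0568
```

Contact was at TCP z≈0.034, as expected. I release and rise, then look.

```bash
python3 -m jog '[[0.4,0,0,0,0,0,0],[0.3,0,0,0,0,0,0],[0.15,0,0,0,0,0,0],[0,0,0,0,0,0,0],[0,0,0,0,0,0,0]]';  python3 -m jog '[[0,0,0,0.4,0,0,0],[0,0,0,1.2,0,0,0],[0,0,0,2.4,0,0,0],[0,0,-1,4,0,0,0],[0,0,-2,5,0,0,0]]'; python3 -m jog '[[0,0,-0.6,0,0,0,0],[0,0,-0.6,0,0,0,0],[0,0,-0.6,0,0,0,0]]'
cat > cup.py <<'E'
from h import *
o=bot.get_obs();print(o['time'],o['ee_pos'],o['tcp_rot'],o['opening'])
im,w=cloud('wrist'); save('w6.png',im); z=w[...,2]
b=np.hypot(w[...,0]-.4963,w[...,1]+.0555)<.045
hsv=cv2.cvtColor(im,cv2.COLOR_RGB2HSV).astype(int)
m=((hsv[...,0]<8)|(hsv[...,0]>172))&(hsv[...,1]>110)&b
q=w[m]; print('red',len(q),q.min(0),q.max(0))
q=w[b&(z>.044)&(z<.053)]; print('rim',q.min(0),q.max(0)); A=np.c_[q[:,:2]-q[:,:2].mean(0),np.ones(len(q))];print(np.linalg.lstsq(A,q[:,2],rcond=None)[0])
q=w[b&(z>.056)&(z<.08)]; print('spindle',np.median(q,0),q.max(0))
d=np.hypot(w[...,0]-.612,w[...,1]+.222)<.045
for lo,hi in [(.004,.02),(.011,.02)]:
    q=w[d&(z>lo)&(z<hi)]; print('dome',len(q),q.min(0),q.max(0),circ(q[:,:2]))
E
python3 cup.py
```

```text
time: 8.6
ee_pos: [0.4956, -0.0551, 0.0329]
tcp_rot: [-90.0, 0.0, -0.0]
wrist_force: [0.2, 0.4, -0.0]
opening: 0.0856
time: 9.1
ee_pos: [0.4962, -0.1054, 0.1616]
tcp_rot: [-90.0, -0.2, 0.1]
wrist_force: [0.9, -0.4, 0.4]
opening: 0.0851
time: 9.4
ee_pos: [0.4952, -0.12, 0.1572]
tcp_rot: [-90.0, 0.1, -0.0]
wrist_force: [-0.5, -0.5, 0.5]
opening: 0.0856
9.4 [ 0.49522692 -0.12001268  0.15723394] [-8.99694581e+01  6.99927336e-02 -4.56133722e-02] 0.08555917120707363
red 2755 [ 0.46982425 -0.08201931  0.01945681] [ 0.52078507 -0.03085047  0.05008474]
rim [ 0.46575834 -0.08621711  0.04400021] [ 0.52485871 -0.02718568  0.05202797]
[-0.00062146  0.00331116  0.04704777]
spindle [ 0.49596866 -0.05533256  0.07013063] [ 0.50108136 -0.05104541  0.07305422]
dome 664 [ 0.58079007 -0.24408009  0.00403888] [ 0.64117258 -0.19134734  0.01509154] (array([ 0.6096, -0.2205,  0.0263]), np.float64(0.0023))
dome 127 [ 0.58427595 -0.23129142  0.01100439] [ 0.63388858 -0.19741945  0.01509154] (array([ 0.6105, -0.2231,  0.023 ]), np.float64(0.0013))
```

View pics/w6.png

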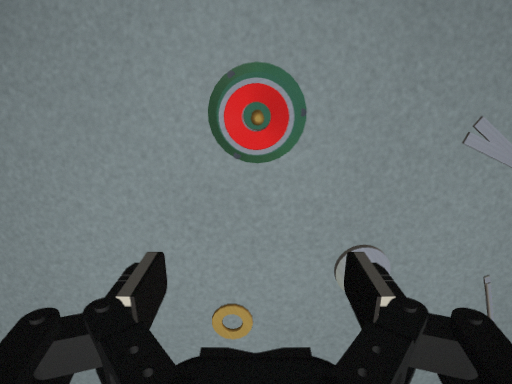

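The cup sits flat and centred on the spindle: the rim is level at z≈0.048, with its centre within about 1 mm of the axis. Next is the dome.

```bash
python3 -m jog '[[0,0.9,-1.1,0,0,0,0],[0,1.8,-2.2,0,0,0,0],[0,2.7,-3.3,0,0,0,0],[0,3.6,-4.4,0,0,0,0],[0,4.6,-5.4,-1,0,0,0]]'; python3 -m jog '[[0,0,0,0,0,0,0],[0,0,0,0,0,0,0],[0,0,0,0,0,0,0]]'
cat > dome.py <<'E'
from h import *
o=bot.get_obs();print(o['time'],o['ee_pos'],o['tcp_rot'],o['opening'])
im,w=cloud('wrist'); save('w7.png',im); z=w[...,2]
d=np.hypot(w[...,0]-.611,w[...,1]+.222)<.045
for lo,hi in [(.004,.02),(.011,.02)]:
    q=w[d&(z>lo)&(z<hi)]; print('dome',len(q),q.min(0),q.max(0),circ(q[:,:2]))
for r in bot.regions_of('wrist','dome_centre'):
    q=w[r['pixels']]; print(r['conf'],r['point'],np.nanpercentile(q,[1,99],0).round(4))
E
python3 dome.py
```

```text
time: 9.95
ee_pos: [0.6126, -0.2558, 0.1352]
tcp_rot: [-90.1, -0.2, 0.0]
wrist_force: [1.2, 0.2, 0.6]
opening: 0.0854
time: 10.25
ee_pos: [0.6104, -0.254, 0.1334]
tcp_rot: [-90.0, 0.0, 0.1]
wrist_force: [-0.2, -0.2, -0.2]
opening: 0.0854
10.25 [ 0.6103943  -0.25400169  0.13340151] [-8.99870788e+01  5.10363534e-03  5.05017267e-02] 0.08540490601939209
dome 3117 [ 0.58160765 -0.25129865  0.00452757] [ 0.64119287 -0.19137978  0.01622828] (array([ 0.6114, -0.2207,  0.0224]), np.float64(0.0044))
dome 1719 [ 0.58647911 -0.24545311  0.01100201] [ 0.63717667 -0.19610415  0.01622828] (array([ 0.6113, -0.221 ,  0.0184]), np.float64(0.0029))
0.88 [141.6, 257.7] [[ 0.5835 -0.2495  0.0012]
 [ 0.6392 -0.1924  0.0154]]
```

View pics/w7.png

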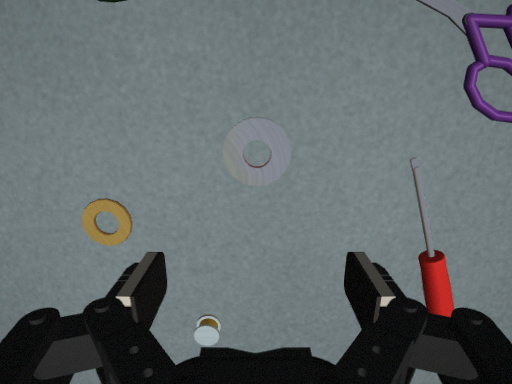

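The dome is at (257,153) and bare, clear of the orange ring and the screwdriver (430,260) for jaws along x. Its centre is (0.6113, −0.2213). I descend, half close, then feel for the table.

```bash
python3 -m jog '[[0,0.03,0.7,-0.5,0,0,0],[0,0.03,1.34,-1.5,0,0,0],[0,0.03,1.34,-3,0,0,0],[0,0.03,1.34,-4.2,0,0,0],[0,0.03,1.34,-4.7,0,0,0]]'; python3 -m jog '[[0.1,0,0,-0.1,0,0,0],[0.2,0,0,-0.2,0,0,0],[0.22,0,0,-0.3,0,0,0],[0.22,0,0,-0.4,0,0,0],[0.22,0,0,-0.4,0,0,0]]'; python3 -m jog '[[0.22,0,0,-0.08,0,0,0],[0.22,0,0,-0.16,0,0,0],[0.22,0,0,-0.16,0,0,0]]'
```

```text
time: 10.85
ee_pos: [0.61, -0.2204, 0.0135]
tcp_rot: [-89.9, 0.1, 0.0]
wrist_force: [-0.2, 0.3, 0.6]
opening: 0.0852
time: 11.35
ee_pos: [0.6116, -0.2218, 0.0059]
tcp_rot: [-90.0, -0.0, -0.0]
wrist_force: [0.0, -0.5, 1.4]
opening: 0.0667
time: 11.65
ee_pos: [0.6112, -0.2215, 0.0011]
tcp_rot: [-90.0, 0.0, 0.0]
wrist_force: [0.0, -0.5, 0.8]
opening: 0.0666
```

```bash
python3 -m jog '[[0.22,0,0,-0.06,0,0,0],[0.22,0,0,-0.12,0,0,0],[0.22,0,0,-0.12,0,0,0]]'; python3 -m jog '[[0.22,0,0,-0.04,0,0,0],[0.22,0,0,-0.08,0,0,0],[0.22,0,0,-0.08,0,0,0]]';
```

```text
time: 11.95
ee_pos: [0.6112, -0.2215, -0.0019]
tcp_rot: [-90.0, 0.0, 0.0]
wrist_force: [1.0, 0.8, -0.6]
opening: 0.067
time: 12.25
ee_pos: [0.6113, -0.2216, -0.0037]
tcp_rot: [-90.0, 0.0, 0.0]
wrist_force: [0.1, -0.3, 0.2]
opening: 0.0664
```

```bash
python3 -m jog '[[0.26,0,0,0,0,0,0],[0.29,0,0,0,0,0,0],[0.32,0,0,0,0,0,0]]' 60; python3 -m jog '[[0.6,0,0,0,0,0,0],[0.6,0,0,0,0,0,0],[0.6,0,0,0,0,0,0],[0.6,0,0,0,0,0,0]]'
```

```text
time: 12.55
ee_pos: [0.6116, -0.2216, -0.0029]
tcp_rot: [-90.0, -0.0, -0.0]
wrist_force: [0.1, 0.4, 4.3]
opening: 0.0589
time: 12.95
ee_pos: [0.6116, -0.2217, -0.0026]
tcp_rot: [-90.0, -0.1, 0.0]
wrist_force: [-2.0, 0.8, 6.3]
opening: 0.0574
```

The tips rest lightly on the table at 6 N, so the whole band is gripped. I lift and check.

```bash
python3 -m jog '[[0.6,0,0,0.2,0,0,0],[0.6,0,0,0.8,0,0,0],[0.6,0,0,2,0,0,0],[0.6,0,0,3.5,0,0,0],[0.6,0,0,5,0,0,0]]';  python3 -m jog '[[0.6,0,0,1,0,0,0],[0.6,0,0,1,0,0,0],[0.6,0,0,1,0,0,0]]'
python3 - <<'E'
from h import *
o=bot.get_obs();e=o['ee_pos'];print(e,o['wrist_force'],o['opening'])
im,w=cloud('wrist'); save('w8.png',im[180:384,100:420])
q=w-e; b=(np.hypot(q[...,0],q[...,1])<.0275)&(np.abs(q[...,2])<.03); p=q[b]
print(len(p),np.nanpercentile(p,[1,50,99],0).round(4))
t=p[np.hypot(p[:,0],p[:,1])<.018]; A=np.c_[t[:,:2],np.ones(len(t))];print(np.linalg.lstsq(A,t[:,2],rcond=None)[0])
E
```

```text
time: 13.45
ee_pos: [0.611, -0.2215, 0.1235]
tcp_rot: [-90.0, 0.0, 0.0]
wrist_force: [1.0, -0.4, -1.4]
opening: 0.0574
time: 13.75
ee_pos: [0.6116, -0.2217, 0.1471]
tcp_rot: [-90.0, -0.1, 0.0]
wrist_force: [0.2, 0.9, -3.0]
opening: 0.0575
[ 0.61159655 -0.22167807  0.14706134] [ 0.21579869  0.89406594 -3.02093785] 0.05747416253975206
7471 [[-0.0258 -0.0247  0.0106]
 [ 0.0003  0.0059  0.0149]
 [ 0.0257  0.0263  0.0177]]
[0.00112389 0.03011693 0.01627187]
```

View pics/w8.png

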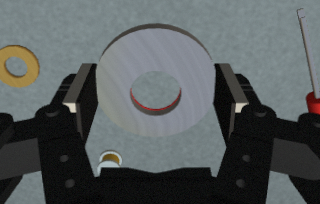

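The dome is held level with its red underside showing through the bore. Now I carry it to the arbor.

```bash
python3 -m jog '[[0.6,-0.8,1.1,0,0,0,0],[0.6,-1.8,2.5,0,0,0,0],[0.6,-2.8,3.9,0,0,0,0],[0.6,-3.6,5.1,0,0,0,0],[0.6,-4.2,6,0,0,0,0]]';  python3 -m jog '[[0.6,-0.44,0.63,0,0,0,0],[0.6,-0.44,0.63,0,0,0,0],[0.6,-0.44,0.63,0,0,0,0],[0.6,-0.44,0.63,-0.5,0,0,0],[0.6,-0.44,0.63,-1,0,0,0]]'; python3 -m jog '[[0.6,0,0,-0.5,0,0,0],[0.6,0,0,-1,0,0,0],[0.6,0,0,-1.5,0,0,0],[0.6,0,0,-2,0,0,0],[0.6,0,0,-2,0,0,0]]'
python3 - <<'E'
from h import *
o=bot.get_obs();print(o['ee_pos'],o['wrist_force'])
im,w=cloud('wrist'); save('w9.png',im[180:384,100:420])
E
```

```text
time: 14.3
ee_pos: [0.5042, -0.07, 0.1448]
tcp_rot: [-90.0, 0.2, 0.0]
wrist_force: [1.1, -0.9, -1.0]
opening: 0.0575
time: 14.8
ee_pos: [0.4956, -0.0564, 0.1199]
tcp_rot: [-90.0, 0.0, -0.0]
wrist_force: [-0.2, 0.7, -1.8]
opening: 0.0579
time: 15.3
ee_pos: [0.4943, -0.0558, 0.0693]
tcp_rot: [-90.0, 0.2, -0.0]
wrist_force: [0.6, 0.2, -1.7]
opening: 0.0575
[ 0.49433803 -0.05576504  0.06926504] [ 0.58883745  0.22425794 -1.74899672]
```

View pics/w9.png

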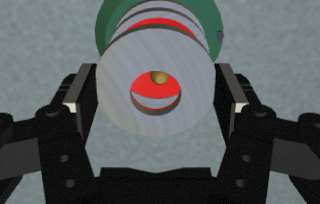

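The spindle tip (160,77) sits inside the bore, and its offset towards the top of the picture fits the viewing angle. I lower with a +1 mm x correction.

```bash
python3 -m jog '[[0.6,0.03,0,-0.2,0,0,0],[0.6,0.03,0,-0.4,0,0,0],[0.6,0.03,0,-0.6,0,0,0],[0.6,0.03,0,-0.75,0,0,0],[0.6,0.03,0,-0.75,0,0,0]]';  python3 -m jog '[[0.6,0,0,-0.05,0,0,0],[0.6,0,0,-0.05,0,0,0],[0.6,0,0,-0.05,0,0,0]]'
```

```text
time: 15.85
ee_pos: [0.4958, -0.0558, 0.0521]
tcp_rot: [-90.0, 0.1, 0.0]
wrist_force: [0.3, 0.8, -2.5]
opening: 0.0576
time: 16.15
ee_pos: [0.4962, -0.0559, 0.0516]
tcp_rot: [-90.0, -0.0, -0.0]
wrist_force: [0.4, 0.5, -2.0]
opening: 0.0573
```

```bash
python3 -m jog '[[0.6,0,0,-0.1,0,0,0],[0.6,0,0,-0.18,0,0,0],[0.6,0,0,-0.18,0,0,0],[0.6,0,0,-0.18,0,0,0]]';  python3 -m jog '[[0.6,0,0,-0.04,0,0,0],[0.6,0,0,-0.04,0,0,0]]';  python3 -m jog '[[0.6,0,0,-0.03,0,0,0],[0.6,0,0,-0.03,0,0,0]]'
```

```text
time: 16.55
ee_pos: [0.4961, -0.0558, 0.0468]
tcp_rot: [-90.0, 0.0, 0.0]
wrist_force: [-0.4, -0.3, -0.8]
opening: 0.0572
time: 16.75
ee_pos: [0.4961, -0.0559, 0.0459]
tcp_rot: [-90.0, 0.0, 0.0]
wrist_force: [0.7, 0.1, -1.5]
opening: 0.0573
time: 16.95
ee_pos: [0.4962, -0.0559, 0.0455]
tcp_rot: [-90.0, -0.0, -0.0]
wrist_force: [-0.6, 0.7, 1.9]
opening: 0.0574
```

Contact was at TCP z=0.0455, against 0.0453 predicted. I release, back off and check.

```bash
python3 -m jog '[[0.4,0,0,0,0,0,0],[0.3,0,0,0,0,0,0],[0.15,0,0,0,0,0,0],[0,0,0,0,0,0,0],[0,0,0,0,0,0,0]]';  python3 -m jog '[[0,0,0,0.4,0,0,0],[0,0,0,1.2,0,0,0],[0,0,0,2.4,0,0,0],[0,0,-1,4,0,0,0],[0,0,-2.5,4.5,0,0,0]]'; python3 -m jog '[[0,0,-0.3,0,0,0,0],[0,0,-0.3,0,0,0,0],[0,0,-0.3,0,0,0,0]]'
python3 - <<'E'
from h import *
o=bot.get_obs();print(o['time'],o['ee_pos'])
im,w=cloud('wrist'); z=w[...,2]; s,ws=cloud('scene')
save('w10.png',np.hstack([im[20:220,130:390],cv2.resize(s[140:240,130:250],None,fx=2,fy=2)]))
b=np.hypot(w[...,0]-.4963,w[...,1]+.0555)<.04
for lo,hi in [(.050,.066),(.059,.066)]:
    q=w[b&(z>lo)&(z<hi)]; print(len(q),q.min(0),q.max(0))
t=q[np.hypot(*(q[:,:2]-[.496,-.0555]).T)<.017]; A=np.c_[t[:,:2]-[.496,-.0555],np.ones(len(t))];print(np.linalg.lstsq(A,t[:,2],rcond=None)[0])
q=w[b&(z>.0675)&(z<.08)]; print('spindle',np.median(q,0))
for r in bot.regions_of('scene','blue_centre')[:1]: q=ws[r['pixels']]; print('blue',np.nanmin(q,0),np.nanmax(q,0))
E
```

```text
time: 17.45
ee_pos: [0.4962, -0.0558, 0.0452]
tcp_rot: [-90.0, -0.0, 0.0]
wrist_force: [0.4, -0.8, -0.5]
opening: 0.0854
time: 17.95
ee_pos: [0.4975, -0.1182, 0.1628]
tcp_rot: [-90.1, -0.3, 0.2]
wrist_force: [1.1, -0.6, 0.0]
opening: 0.0854
time: 18.25
ee_pos: [0.4958, -0.1254, 0.1571]
tcp_rot: [-90.0, 0.1, -0.0]
wrist_force: [0.1, 0.1, -0.1]
opening: 0.0854
18.25 [ 0.49576651 -0.12535452  0.15713726]
4144 [ 0.46567772 -0.08543299  0.05320368] [ 0.52493707 -0.02586622  0.0645978 ]
2295 [ 0.47022447 -0.0808153   0.05900128] [ 0.51970516 -0.03113775  0.0645978 ]
[-0.00089794  0.00758904  0.062153  ]
spindle [ 0.49647321 -0.05620049  0.07031166]
blue [ 0.42648253  0.19709865 -0.00204554] [0.48586758 0.26423648 0.01880525]
```

View pics/w10.png

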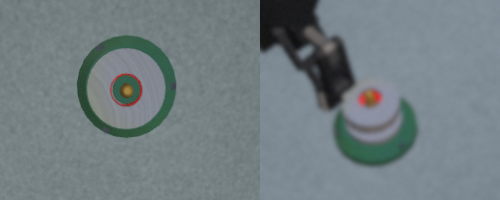

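The dome lies level on the cup, centred at (0.4953, −0.0557), with its top at z≈0.062. The blue washer has not moved.

```bash
python3 -c "
from workcell import bot
print(bot.job_done())"
```

```text
the job is handed in; nothing more can be done
None
```

The spring stack is finished: I put the red-inside cup on the arbor hollow up first, then the dome-up washer on top of it, rim on rim. I handed the job in at about 18 s of the 48 s allowed, with the gripper open and clear.

**Last checks:**
- **Dome washer:** it lies level (tilt under 0.5°), about 1 mm off the spindle axis. Its top is at about 62 mm, as expected.
- **Cup:** before the dome went on, the cup was level, with its rim at about 48 mm and its centre within about 1.5 mm of the axis.
- **Blue washer:** it lies where it was. I did not touch the green or yellow look-alikes, though I took no closing measurement of those two.
- **Forces:** the highest wrist force I read was about 7 N.

**One disagreement:** the gripper opening read about 57 mm on the nominally 60 mm rims. Both grips held square and level, so I took it as a reading offset.

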